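# Wind the carriage to its stop and hold the inspection mirror on the reference ball

### The job

On the measuring bench, wind the handwheel by its crank handle until the carriage's spindle touches the stop, and leave it there. Then swing the sprung mirror by the upright knob on its lever until the white reference ball on the carriage appears, reflected in the mirror, to the little inspection camera (the steel pointer under the mirror then points straight at the ball), and finish while still holding the knob at that angle, since the mirror springs back if it is let go. Do not touch the carriage, the ball or the mirror glass with the robot, and leave the other things on the table where they are.

Things in the scene. Friction and masses are not known exactly. Their poses are not given: they have to be found in the camera images.
- wheel (a joint): handwheel of the bench: flat aluminium wheel, 104 mm diameter, its axis upright, its rim top 70 mm above the table. Radians, growing clockwise seen from above; it turns freely both ways (friction under 1 N at the crank handle). Geared to the carriage: each radian clockwise moves the carriage 10 mm towards the stop (about 0.8 to 1.5 turns are needed). It stays where it is left.
- wheel_hub (a point): point on the upright axis of the handwheel, 95 mm above the table, level with crank_grip
- crank_grip (a point): mid-height (95 mm above the table) of the crank handle: upright black handle on the handwheel, 16 mm diameter, 44 mm tall from 73 to 117 mm above the table, 42 mm from the wheel's axis; it spins freely about its own upright axis, so a gripper can keep its heading while it leads the handle round
- carriage: carriage on the bench's rail: grey block 76 x 70 x 30 mm, 57 to 87 mm above the table, a steel spindle pointing along its +y towards the stop, the reference ball on top. Origin: centre of its underside; z up; it slides along its +y towards the stop.
- carriage_tip (a point): centre of the end face of the carriage's spindle, the face that meets the stop, 72 mm above the table; y axis along the rail towards the stop
- stop_tip (a point): centre of the end face of the stop's anvil, the face that the spindle meets, 72 mm above the table; the stop is a dark steel block 64 x 30 x 32 mm clamped immovably on the rail. Same axes as carriage_tip: the gap is the distance between the two points, 50 to 95 mm at the start, 0 at touch.
- ball: white ceramic reference ball, 36 mm diameter, on a thin stem on the carriage; origin at its centre, 115 mm above the table, 60 mm behind carriage_tip along the rail. It travels with the carriage.
- mirror_unit: fixed mirror unit, white base: round foot of 96 mm diameter under the mirror, a bar along its +x to a post with the small black inspection camera (lens 115 mm above the table, 122 mm from the mirror's axis), which looks back along -x at the mirror. Origin: on the table on the mirror's axis; z up.
- mirror: mirror turntable with lever. Origin on its upright axis, 22 mm above the table; +x is where the mirror faces, the lever points along -x. Rests facing 10 degrees anticlockwise (from above) of the camera direction; swings clockwise up to 1.45 rad (0.6 to 1.3 needed) against a return spring, 0.09 N m plus 0.18 N m per rad: 1 to 4 N at the knob. Let go, it springs back.
- glass: mirror glass, 54 x 54 mm upright plate on the mirror axis, 88 to 142 mm above the table; origin at the centre of its face, +x out of the face. Not to be touched.
- knob_grip (a point): mid-height (97 mm above the table) of the lever's knob: upright black knob like the crank handle, 16 mm diameter, 44 mm tall from 75 to 119 mm above the table, 90 mm behind the mirror's axis; it spins freely about its own upright axis
- pointer: flat dark steel pointer, 90 mm long, just under the glass 66 mm above the table, geared to turn twice as far as the mirror, the same way: its +x always runs along the reflected line of sight of the camera. Origin on the mirror's axis. When +x passes (seen from above) through the ball, the camera sees the ball in the mirror.
- plug_short: bystander: steel plug gauge standing on end, 42 mm diameter, 100 mm tall; origin under its foot
- plug_tall: bystander: steel plug gauge standing on end, 52 mm diameter, 145 mm tall; origin under its foot
- ring_gauge: bystander: steel ring gauge lying flat, 60 mm diameter, 22 mm high; origin under its centre
- bottle: bystander: bottle, 68 mm diameter, 150 mm tall; origin under its foot
- block_tray: bystander: wooden divided tray 110 x 150 x 30 mm; origin under its centre
- screwdriver: bystander: screwdriver lying down, 180 mm long
- card_tray: bystander: cardboard tray 160 x 130 x 60 mm; origin under its centre

How it is judged (in metres and radians):
On the way, in this order (a step that is already met when the one before it is completed fails the run):
1. the carriage's spindle touches the stop (y of carriage_tip in the frame of stop_tip above -0.002 m), for 0.2 s.
2. with the fingers on the mirror's lever, the reflected line of sight meets the ball (y of ball in the frame of pointer between -0.018 and 0.018 m and x of ball in the frame of pointer above 0.05 m and contact force between the fingers and mirror above 0.3 N), for 0.5 s.
At the end, for the whole second after the job is handed in: the spindle is still at the stop (gap under 3 mm; under 2 mm when it first touched) and the fingers hold the mirror's lever (over 0.3 N), still (under 0.1 rad/s), so that the pointer's line passes within 18 mm of the ball's centre seen from above, i.e. meets the 36 mm ball (all of step 2 and y of carriage_tip in the frame of stop_tip above -0.003 m and angular speed of mirror below 0.1 rad/s); the arm keeps its last pose, push and grip.
It fails at once if the robot touches the carriage or the ball (contact force between any of the fingers, the arm and carriage above 0.5 N).
It fails at once if the robot touches the mirror glass (contact force between any of the fingers, the arm and glass above 0.5 N).
It fails at once if a bystander is moved by more than 20 mm (distance of any of plug_short, plug_tall, ring_gauge, bottle, block_tray, screwdriver, card_tray from where it was at the start of the episode above 0.02 m).
It also fails if it takes over 72 s, if anything falls off the work surface, if the arm or the gripper's body presses on something with over 40 N, if the wrist force passes 120 N, or if a joint passes its speed limit or range.

### The arm

A 6-joint arm with a two-finger parallel gripper is mounted at the origin on the work surface. World frame = base frame: x ahead of the robot, y to its left, z up, the work surface at z = 0. Lengths are in m, angles in degrees, forces in N, time in s.
With the tool pointing down it reaches from about 0.4 to 0.825 m from the base axis. Payload 7 kg.
Tool frame: the origin (TCP) lies on the centre line of the jaws, within the pads' length; the fingertips stand 11 mm ahead of it and the grasp point (between the pads) lies 8 mm behind it; z points along the fingers, y is the line along which they close (so a half turn about z gives the same grasp; the last joint's range is limited). The gripper opens to 88 mm and grips with 3 to 60 N. Pads are 19 mm wide; open, the fingers measure 130 mm over their backs; the gripper's body (78 mm by 193 mm) begins 47 mm behind the grasp point.
Start: joints at [-47.091, 20.546, 0.682, 0, -70.136, -16.507], TCP at [0.3, -0.605, 0.238] pointing down, gripper open.
Joint ranges: [-176.03, 176.03], [-82.01, 121.73], [-58.28, 71.71], [-173.87, 95.51], [-174.79, -0.11], [-173.66, 173.66]. Speed limits (degrees/s): [136.94, 136.94, 172.46, 180, 180, 180].

### API

Orientations are given as [roll, pitch, yaw] about the fixed x, y, z axes, in that order (R = Rz(yaw) Ry(pitch) Rx(roll)).
In Python, from plant import r, capture, camera_model, job gives the robot as it stands.
- The arm moves only by the tool drive_tool, never from a script. Its argument "increments" is a list that holds one entry, the list of rows, each a list of 5 numbers: the gripper's target within -1 to 1 (fully open at 1, half-way at 0, shut at -1), then the shift along the tool's x, y, z scaled (see below), then the turn about the tool's z scaled (see below). In form: [[[gripper, tx, ty, tz, roll], ...]]. A call has 1 to 5 rows; each row is the pose to reach, as a shift and turn from the pose commanded when the call began, along the tool's axes at that moment, turning the shorter way round; what a row does not reach only later rows make up. The controller multiplies each number of a shift by 120 mm and each number of a turn by 360 degrees. A row lasts 1/8 s, in which the tool goes at most 62.5 mm and 10.7 degrees, less where a joint would pass 70% of its speed; a pose out of reach is approached as far as the arm can. A call with a number of a shift or a turn outside -1 to 1 is refused whole. A call with a gripper value outside its range is refused whole. The fingers move at their own pace and stop on an object; "squeeze" is the grip in N (left out, the last holds). Time passes only in rows, so rows that repeat a pose let the fingers close. It gives the time, the measured TCP pose, the force, the opening and the grip force at its end, in the units of the state.
- r.get_state(): the state, without advancing time (a new reading comes with each control period).
- capture(name): name is "scene" or "side" or "wrist"; returns the picture (384x512x3 uint8, red, green, blue); there is no depth.
- camera_model(name): a dict with "camera_matrix" (3x3 intrinsics, pixels), "rvec" (rotation vector, rad) and "tvec" (3), from world to camera coordinates, as OpenCV has them. Camera axes: x right, y down, z forward; pixel columns grow to the right and rows downward; lengths in m; the calibration is good to about 2 mm. A picture is of the moment at which its call begins: read the wrist's pose just before it. camera_model takes no time and is no camera call; for the wrist camera it gives the pose at the moment of the call.
- job.close_job(): hands the job in; it is judged then, once.
The state is a dict: "time_s": time; "joints": joint angles; "qd": joint speeds; "joint_torque": joint torques, N m; "tcp_pos": TCP position; "eef_rot": TCP orientation; "contact_force": force on the tool from outside, world axes, zero at the start; "moment": the same for the moment, N m; "gripper_width": finger opening in m; "gripper_force": force on a finger pad.
Only numpy, scipy, OpenCV 4.12 (cv2) and the standard library are available. Lean on these libraries where they do the work, as an engineer would, in place of code of your own. Each camera call takes 0.05 s, during which the arm holds its last target. There are 200 camera calls.

## Working session

There is one attempt and no reset: what is moved stays moved. The work goes in short steps, Python scripts to look and compute and a tool call to move; the robot and the scene stay as the last step left them, time stands still between calls to the robot, and variables do not carry over. Pictures are saved under pics/ and viewed, at most 10 in all, crops included, and the job is handed in when it is done.

Besides the shell and the picture viewer there is one more tool, called after "Call:" as a command line: name --argument value ..., lists and objects as JSON in quotes. drive_tool: Moves the arm, as the interface text tells. Its arguments: {"type":"object","properties":{"increments":{"type":"array"},"squeeze":{"type":"number"}},"required":["increments"]}

```bash
ls; mkdir -p pics; python3 - <<'E'
from plant import r,capture,camera_model,job
import cv2
print(r.get_state())
for n in("scene","side"):
    cv2.imwrite(f"pics/{n}0.png",cv2.resize(capture(n)[:,:,::-1],(800,600),interpolation=cv2.INTER_CUBIC)); m=camera_model(n);print(n,m)
E
```

```text
pics
{'time_s': 0.0, 'joints': array([-4.70908867e+01,  2.05941490e+01,  6.33062121e-01, -2.10513493e-02,
       -7.01354012e+01, -1.65078598e+01]), 'qd': array([ 0.0754081 , -0.08502983, -0.005099  ,  0.07729334,  0.08526882,
        0.0860526 ]), 'joint_torque': array([-4.33679752e-04, -5.82718134e+01,  2.93046999e+01,  6.99684441e+00,
        6.78255004e-03, -1.45636864e-04]), 'tcp_pos': array([ 0.29992129, -0.60417643,  0.2365837 ]), 'eef_rot': array([ 1.79901866e+02, -8.44604402e-03, -1.53605909e+02]), 'contact_force': array([-0.5845153 ,  0.48242542,  0.15604464]), 'moment': array([-0.00531776, -0.02254527,  0.0274301 ]), 'gripper_force': 0.0, 'gripper_width': 0.08733157607927866}
scene {'camera_matrix': array([[483.67534087,   0.        , 255.40278902],
       [  0.        , 483.67534087, 185.00027282],
       [  0.        ,   0.        ,   1.        ]]), 'rvec': array([ 2.1852006 ,  0.59906658, -0.2798624 ]), 'tvec': array([-0.4409743 , -0.05702737,  1.93201929])}
side {'camera_matrix': array([[394.28764459,   0.        , 261.6191023 ],
       [  0.        , 394.28764459, 184.62030895],
       [  0.        ,   0.        ,   1.        ]]), 'rvec': array([ 0.1105743 , -2.89870479,  1.10399195]), 'tvec': array([0.51729189, 0.08397171, 1.3670705 ])}
```

View pics/scene0.png

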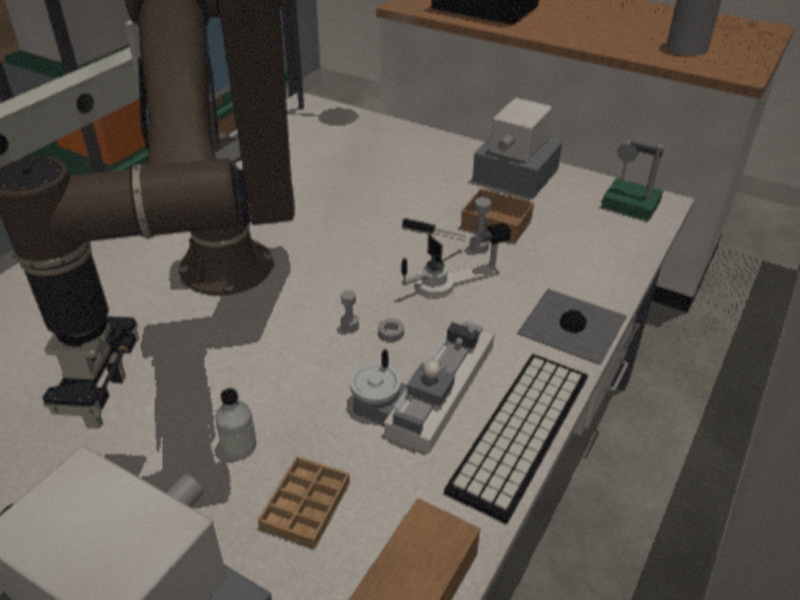

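View pics/side0.png

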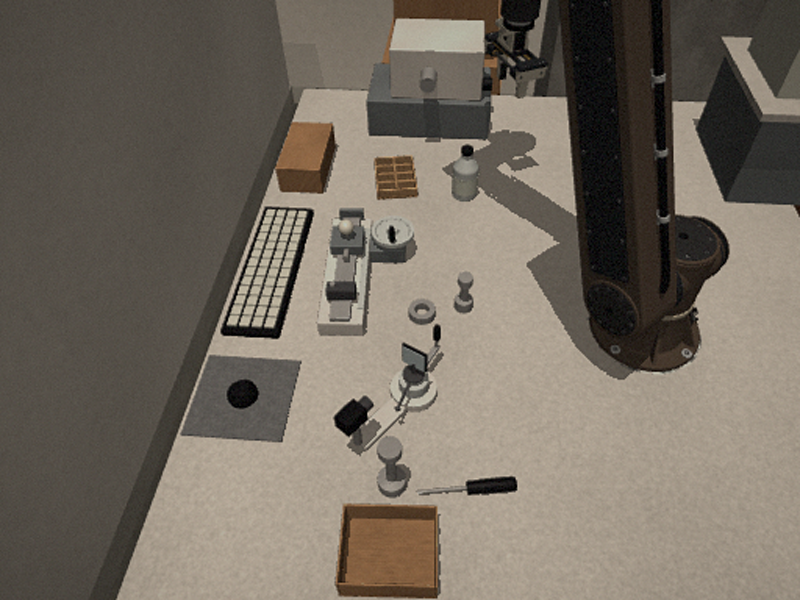

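The scene picture shows the handwheel at (375,385) with its crank at (385,358), ball at (431,369), stop at (463,333), mirror axis at (436,280), knob at (405,267) and inspection camera at (497,233). The side picture shows the crank at (392,235), ball at (346,227), stop at (341,285), knob at (437,333), mirror foot at (413,390) and camera at (352,413).

```bash
cat > h.py <<'E'
import numpy as np,cv2
from plant import r,capture,camera_model,job
def cam(m):
    R,_=cv2.Rodrigues(np.array(m["rvec"]));return np.array(m["camera_matrix"]),R,np.array(m["tvec"]).ravel()
def ray(m,p):
    K,R,t=cam(m);d=R.T@np.linalg.solve(K,[p[0],p[1],1.]);return -R.T@t,d
def plane(m,p,z):
    c,d=ray(m,p);return c+d*(z-c[2])/d[2]
def tri(m1,p1,m2,p2):
    P=[np.c_[R,t[:,None]] for _,R,t in (cam(m1),cam(m2))]
    u=[np.linalg.solve(cam(m)[0],[p[0],p[1],1.])[:2] for m,p in((m1,p1),(m2,p2))]
    X=cv2.triangulatePoints(P[0],P[1],u[0],u[1]).ravel();return X[:3]/X[3]
def proj(m,X):
    K,R,t=cam(m);q=K@(R@np.array(X)+t);return q[:2]/q[2]
def blobs(mask,near,amin=6):
    n,l,s,c=cv2.connectedComponentsWithStats(mask.astype(np.uint8))
    L=[(np.hypot(*(c[i]-near)),c[i],s[i]) for i in range(1,n) if s[i][4]>=amin]
    return min(L,key=lambda a:a[0]) if L else None
E
python3 - <<'E'
from h import *
np.set_printoptions(precision=4,suppress=True)
M={n:camera_model(n) for n in("scene","side")};I={n:capture(n) for n in M}
k=1.5625
T={'crank':((385,358),(392,235),.095,'d'),'knob':((405,267),(437,333),.097,'d'),'ball':((431,369),(346,227),.115,'w'),'icam':((497,233),(350,413),.115,'d')}
for t,(a,b,z,c) in T.items():
    P={}
    for n,p in(("scene",a),("side",b)):
        p=np.array(p)/k;im=I[n].astype(int);x,y=p.astype(int)
        w=im[y-14:y+15,x-14:x+15]
        mask=(w.max(2)<45) if c=='d' else (w.min(2)>165)
        q=blobs(mask,np.array([14,14]))
        if q is None: print(t,n,'none',w.min(),w.max());P[n]=p;continue
        P[n]=q[1]+[x-14,y-14];print(t,n,P[n],q[2],plane(M[n],P[n],z))
    print(t,tri(M["scene"],P["scene"],M["side"],P["side"]))
a=I["scene"][190:290,210:320];b=I["side"][120:220,200:290]
a2=I["scene"][130:200,240:340]
c=np.hstack([cv2.resize(x,(400,400),interpolation=cv2.INTER_CUBIC) for x in(a,b)])
cv2.imwrite("pics/c1.png",c[:,:,::-1])
E
```

```text
crank scene [245.931  229.3103] [13  9  3 11 29] [ 0.572 -0.162  0.095]
crank side [250.5    149.6875] [13  9  4 10 32] [ 0.5713 -0.158   0.095 ]
crank [ 0.5713 -0.1602  0.093 ]
knob scene [258.3684 170.4737] [12 10  3 10 19] [0.4514 0.1232 0.097 ]
knob side [279.4474 212.7632] [13  9  4 11 38] [0.4518 0.1249 0.097 ]
knob [0.4514 0.1241 0.0962]
ball scene none 44 165
ball side [214.6429 141.5714] [ 6  9  5  4 14] [ 0.7033 -0.1706  0.115 ]
ball [ 0.6918 -0.1645  0.125 ]
icam scene [318.8859 148.8456] [  6   8  17  14 149] [0.5934 0.3402 0.115 ]
icam side [224.7452 266.7258] [  4   6  25  23 310] [0.5933 0.338  0.115 ]
icam [0.5935 0.3387 0.116 ]
```

View pics/c1.png

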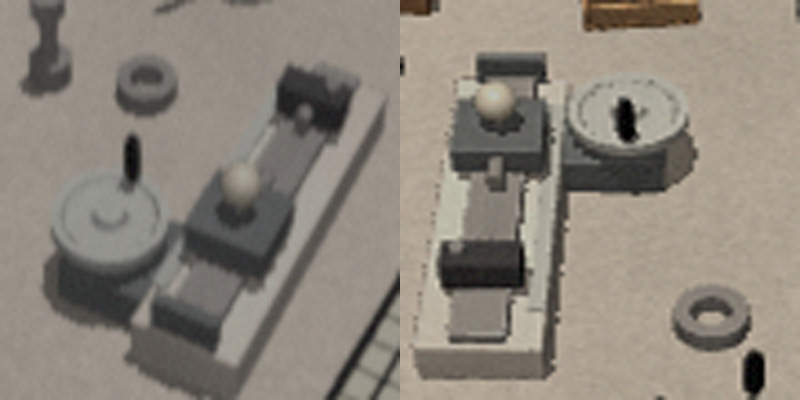

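The crops show (left, scene) the wheel top ellipse centred near (109,217) and the ball at (240,184); (right, side) the wheel at (628,110), the ball at (495,101) and the stop's anvil block at (482,262). Crank and knob agree across both views with the right heights.

```bash
python3 - <<'E'
from h import *
np.set_printoptions(precision=4,suppress=True)
S,D=camera_model("scene"),camera_model("side")
L=lambda x,y:(x*.275+210-.4,y*.25+190-.4)
R=lambda x,y:((x-400)*.225+200-.4,y*.25+120-.4)
print('ball',tri(S,L(240,184),D,R(495,101)),plane(S,L(240,184),.115),plane(D,R(495,101),.115))
print('hub',plane(S,L(109,215),.07),plane(D,R(628,110),.07),plane(S,L(110,212),.078))
print('spindle tip',plane(D,R(496,186),.072),'anvil',plane(S,L(303,122),.072))
# rail direction: side view edges; white base right edge & left edge
for a,b,z in(((548,372),(572,90),.03),((415,372),(460,85),.03)): 
    A,B=plane(D,R(*a),z),plane(D,R(*b),z);print('rail',A,B,np.degrees(np.arctan2(*(A-B)[1::-1])))
A,B=plane(S,L(240,395),.03),plane(S,L(385,95),.03);print(A,B,np.degrees(np.arctan2(*(B-A)[1::-1])))
# white blobs: mirror foot, bystanders
for n,p,z in(("scene",(436,279),.02),("side",(413,390),.02),("scene",(348,298),.1),("side",(465,278),.1),("side",(466,152),.15),("scene",(483,203),.145),("side",(390,448),.145)):
    m=S if n=="scene" else D;print(n,p,plane(m,np.array(p)/1.5625,z))
E
```

```text
ball [ 0.6767 -0.1557  0.1146] [ 0.6758 -0.1563  0.115 ] [ 0.6776 -0.1547  0.115 ]
hub [ 0.5742 -0.2044  0.07  ] [ 0.5746 -0.1986  0.07  ] [ 0.5775 -0.2077  0.078 ]
spindle tip [ 0.6708 -0.0898  0.072 ] anvil [ 0.6708 -0.0246  0.072 ]
rail [0.6089 0.0838 0.03  ] [ 0.6326 -0.2668  0.03  ] 93.88049147682898
rail [0.7094 0.0911 0.03  ] [ 0.7335 -0.2672  0.03  ] 93.84006952676526
[ 0.7431 -0.274   0.03  ] [0.7045 0.0879 0.03  ] 96.09781165767873
scene (436, 279) [0.4953 0.2075 0.02  ]
side (413, 390) [0.493  0.2147 0.02  ]
scene (348, 298) [ 0.4057 -0.0442  0.1   ]
side (465, 278) [ 0.3979 -0.0255  0.1   ]
side (466, 152) [ 0.4058 -0.4117  0.15  ]
scene (483, 203) [0.5215 0.3987 0.145 ]
side (390, 448) [0.516  0.4082 0.145 ]
```

Call:
drive_tool --increments '[[[1,-1,1,0,0.062],[1,-1,1,0,0.062],[1,-1,1,0,0.062],[1,-1,1,0,0.062]]]' --squeeze 12

```text
time_s: 0.7
tcp_pos: [0.3551, -0.4413, 0.2382]
eef_rot: [-180.0, 0.1, -175.7]
contact_force: [-0.5, -1.1, 0.2]
gripper_width: 0.0878
gripper_force: 0.0
```

```bash
cat >> h.py <<'E'
def rows(targets,yaw=None,nom=None):
    "world xyz targets -> tool shift units from present pose (nominal if given)"
    s=r.get_state();p=np.array(s["tcp_pos"]) if nom is None else np.array(nom)
    a=np.radians(s["eef_rot"][2] if yaw is None else yaw);c,n=np.cos(a),np.sin(a)
    for t in np.atleast_2d(targets):
        d=(t-p)/.12;print(np.round([d[0]*c+d[1]*n,d[0]*n-d[1]*c,-d[2]],3))
    print(s["time_s"],p,s["eef_rot"],s["contact_force"])
np.set_printoptions(precision=4,suppress=True)
E
python3 -c "
from h import *
rows([.5715,-.160,.238])"
```

```text
[-1.972  2.203  0.002]
0.7 [ 0.3551 -0.4413  0.2382] [-179.9859    0.0619 -175.7391] [-0.5012 -1.127   0.2202]
```

Call:
drive_tool --increments '[[[1,-1,1,0,0],[1,-1,1,0,0],[1,-1,1,0,0]]]'

```text
time_s: 1.08
tcp_pos: [0.4666, -0.3144, 0.2375]
eef_rot: [-180.0, 0.0, -175.9]
contact_force: [0.2, -0.6, -0.2]
gripper_width: 0.0877
gripper_force: 0.0
```

Call:
drive_tool --increments '[[[1,-0.97,1,0,0],[1,-0.97,1,0,0],[1,-0.97,1,0,0],[1,-0.97,1,0,0]]]'

```text
time_s: 1.58
tcp_pos: [0.5747, -0.1859, 0.2367]
eef_rot: [180.0, -0.0, -175.7]
contact_force: [-0.6, 0.3, -1.1]
gripper_width: 0.0878
gripper_force: 0.0
```

```bash
python3 -c "
from h import *
rows([[.5715,-.160,.238],[.5715,-.160,.102]])
m=camera_model('wrist');im=capture('wrist')
cv2.imwrite('pics/w1.png',im[:,:,::-1])
for X in ([.5715,-.16,.117],[.5715,-.16,.095],[.6767,-.1555,.115],[.5745,-.202,.07]): print(proj(m,X))
"
```

```text
[ 0.011  0.217 -0.011]
[0.011 0.217 1.123]
1.575 [ 0.5747 -0.1859  0.2367] [ 179.9972   -0.0457 -175.7459] [-0.6414  0.2525 -1.0676]
[284.8684 191.4076]
[282.8289 184.6529]
[278.447  287.8295]
[241.3715 177.9226]
```

View pics/w1.png

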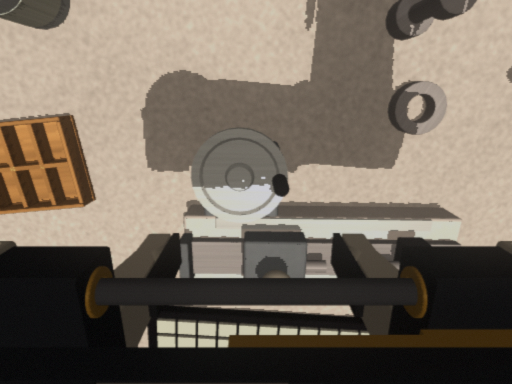

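The wrist picture shows the wheel centred near (240,174) and the crank at (281,185), close to the projections; refining with the wrist view before descending.

```bash
python3 -c "
from h import *
m=camera_model('wrist');im=capture('wrist');g=cv2.GaussianBlur(im,(3,3),0).astype(int)
mk=(g.max(2)<40);w=np.zeros_like(mk);w[165:205,262:300]=1
q=blobs(mk&w,np.array([281,185]));print(q,plane(m,q[1],.1))
# wheel: circles on rectified intensity
c=cv2.HoughCircles(cv2.cvtColor(im,cv2.COLOR_RGB2GRAY)[100:240,160:320],cv2.HOUGH_GRADIENT,1,10,param1=80,param2=15,minRadius=42,maxRadius=54)
for x in c[0][:4]: print(x,plane(m,(x[0]+160,x[1]+100),.068))
"
```

```text
(np.float64(0.3604418370776916), array([281.0051, 185.3604]), array([275, 176,  13,  20, 197], dtype=int32)) [ 0.5699 -0.1633  0.1   ]
[81.5 69.5 42.4] [ 0.5647 -0.2035  0.068 ]
[81.5 84.5 43.5] [ 0.5813 -0.2025  0.068 ]
```

Call:
drive_tool --increments '[[[1,0.01,0.217,0.5,0],[1,0.01,0.217,0.5,0],[1,0.01,0.217,0.5,0]]]'

```text
time_s: 2.05
tcp_pos: [0.5701, -0.1628, 0.1784]
eef_rot: [-180.0, 0.0, -175.9]
contact_force: [0.1, 0.4, 1.7]
gripper_width: 0.0879
gripper_force: 0.0
```

Call:
drive_tool --increments '[[[1,0,0,0.637,0],[1,0,0,0.637,0],[1,0,0,0.637,0],[-1,0,0,0.637,0],[-1,0,0,0.637,0]]]'

```text
time_s: 2.68
tcp_pos: [0.571, -0.1618, 0.103]
eef_rot: [-180.0, 0.2, -175.9]
contact_force: [-0.3, 1.1, -0.3]
gripper_width: 0.0728
gripper_force: 0.0
```

Call:
drive_tool --increments '[[[-1,0,0,0,0],[-1,0,0,0,0],[-1,0,0,0,0]]]'

```text
time_s: 3.05
tcp_pos: [0.57, -0.1616, 0.1013]
eef_rot: [-180.0, 0.0, -175.9]
contact_force: [0.6, -0.1, 0.6]
gripper_width: 0.0431
gripper_force: 0.0
```

Call:
drive_tool --increments '[[[-1,0,0,0,0],[-1,0,0,0,0],[-1,0,0,0,0],[-1,0,0,0,0]]]'

```text
time_s: 3.55
tcp_pos: [0.5699, -0.162, 0.1011]
eef_rot: [-180.0, -0.0, -175.9]
contact_force: [0.6, -3.0, -0.8]
gripper_width: 0.0152
gripper_force: 12.0
```

```bash
cat >> h.py <<'E'
def arc(hub,a0,degs,rad,z,nom,yaw):
    rows([[hub[0]+rad*np.cos(np.radians(a)),hub[1]+rad*np.sin(np.radians(a)),z] for a in a0+np.array(degs)],yaw,nom)
E
python3 -c "
from h import *
p=r.get_state()['tcp_pos'];h=np.array([.5735,-.203]);d=p[:2]-h;print(d,np.hypot(*d))
arc(h,np.degrees(np.arctan2(d[1],d[0])),[-15,-30,-45,-60,-75],.042,.102,[*(h+.042*d/np.hypot(*d)),.102],-175.9)
"
```

```text
[-0.0036  0.041 ] 0.04115474394144707
[-0.091 -0.01  -0.   ]
[-0.176 -0.044 -0.   ]
[-0.249 -0.099 -0.   ]
[-0.306 -0.17  -0.   ]
[-0.342 -0.254 -0.   ]
3.55 [ 0.5698 -0.1612  0.102 ] [-179.9761   -0.009  -175.9209] [ 0.6098 -2.9695 -0.8483]
```

Call:
drive_tool --increments '[[[-1,-0.09,-0.01,0,0],[-1,-0.175,-0.045,0,0],[-1,-0.25,-0.1,0,0],[-1,-0.305,-0.17,0,0],[-1,-0.34,-0.255,0,0]]]'

```text
time_s: 4.18
tcp_pos: [0.6124, -0.1897, 0.101]
eef_rot: [180.0, -0.1, -175.9]
contact_force: [-7.7, -1.0, 5.6]
gripper_width: 0.0148
gripper_force: 12.0
```

```bash
python3 -c "
from h import *
s=r.get_state();p=s['tcp_pos'];h=np.array([.5735,-.203]);d=p[:2]-h;print(d,np.hypot(*d),np.degrees(np.arctan2(d[1],d[0])),s['contact_force'],s['gripper_width'])
m=camera_model('side');im=capture('side');a=im[120:220,200:290];m2=camera_model('scene');b=capture('scene')[190:290,210:320]
cv2.imwrite('pics/c2.png',np.hstack([cv2.resize(x,(400,400),interpolation=cv2.INTER_CUBIC) for x in(b,a)])[:,:,::-1])
"
```

```text
[0.0389 0.0133] 0.041060862533118754 18.83405356349995 [-7.6873 -1.0383  5.6275] 0.014821621375244178
```

View pics/c2.png

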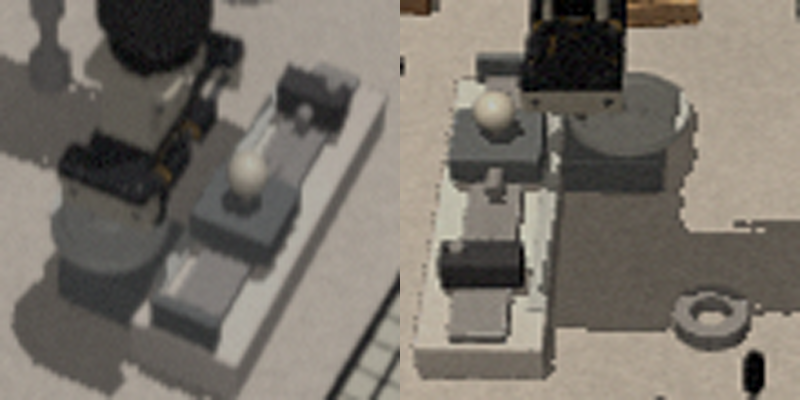

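Ball has moved from (240,184) to (247,173) in the left crop: the carriage follows the crank toward the stop and the arm is clear of it. Continue winding with a slightly corrected hub.

```bash
python3 -c "
from h import *
p=r.get_state()['tcp_pos'];h=np.array([.572,-.2035]);d=p[:2]-h;a=np.degrees(np.arctan2(d[1],d[0]));print(a)
arc(h,a,[-25,-50,-75,-100,-125],.042,.102,p,-175.9)
"
```

```text
17.773276796082452
[ 0.001 -0.153 -0.008]
[ 0.063 -0.291 -0.008]
[ 0.177 -0.391 -0.008]
[ 0.322 -0.433 -0.008]
[ 0.472 -0.41  -0.008]
4.275 [ 0.6125 -0.1905  0.101 ] [-179.9811   -0.1357 -175.9587] [-5.6674 -2.2818  4.3809]
```

Call:
drive_tool --increments '[[[-1,0.0,-0.15,0,0],[-1,0.063,-0.29,0,0],[-1,0.177,-0.39,0,0],[-1,0.322,-0.433,0,0],[-1,0.47,-0.41,0,0]]]'

```text
time_s: 4.9
tcp_pos: [0.5589, -0.244, 0.1011]
eef_rot: [-180.0, 0.0, -176.0]
contact_force: [2.4, 6.3, 1.3]
gripper_width: 0.0149
gripper_force: 12.0
```

```bash
python3 -c "
from h import *
p=r.get_state()['tcp_pos'];h=np.array([.572,-.2035]);d=p[:2]-h;a=np.degrees(np.arctan2(d[1],d[0]));print(a,np.hypot(*d))
arc(h,a,[-25,-50,-75,-100,-125],.042,.102,p,-175.9)
"
```

```text
-107.87893851293967 0.04256652949717858
[ 0.123  0.09  -0.008]
[ 0.2    0.221 -0.008]
[ 0.215  0.371 -0.008]
[ 0.164  0.514 -0.008]
[ 0.058  0.622 -0.008]
4.9 [ 0.5589 -0.244   0.1011] [-179.9593    0.0129 -175.9957] [2.3915 6.3385 1.3448]
```

Call:
drive_tool --increments '[[[-1,0.12,0.09,0,0],[-1,0.197,0.222,0,0],[-1,0.212,0.371,0,0],[-1,0.162,0.514,0,0],[-1,0.058,0.622,0,0]]]'

```text
time_s: 5.52
tcp_pos: [0.5496, -0.1676, 0.1014]
eef_rot: [-179.9, 0.1, -175.8]
contact_force: [8.3, -16.4, -10.4]
gripper_width: 0.015
gripper_force: 11.9
```

```bash
python3 -c "
from h import *
p=r.get_state()['tcp_pos'];h=np.array([.572,-.2035]);d=p[:2]-h;a=np.degrees(np.arctan2(d[1],d[0]));print(a,np.hypot(*d))
arc(h,a,[-10,-20,-30,-40,-50],.042,.102,p,-175.9)
a=capture('side')[120:220,200:290];b=capture('scene')[190:290,210:320]
cv2.imwrite('pics/c3.png',np.hstack([cv2.resize(x,(400,400),interpolation=cv2.INTER_CUBIC) for x in(b,a)])[:,:,::-1])
"
```

```text
121.9218171767321 0.04228101765229333
[-0.057  0.022 -0.005]
[-0.117  0.035 -0.005]
[-0.178  0.038 -0.005]
[-0.238  0.031 -0.005]
[-0.297  0.012 -0.005]
5.525 [ 0.5496 -0.1676  0.1014] [-179.9207    0.1279 -175.8372] [  8.3397 -16.4081 -10.4003]
```

View pics/c3.png

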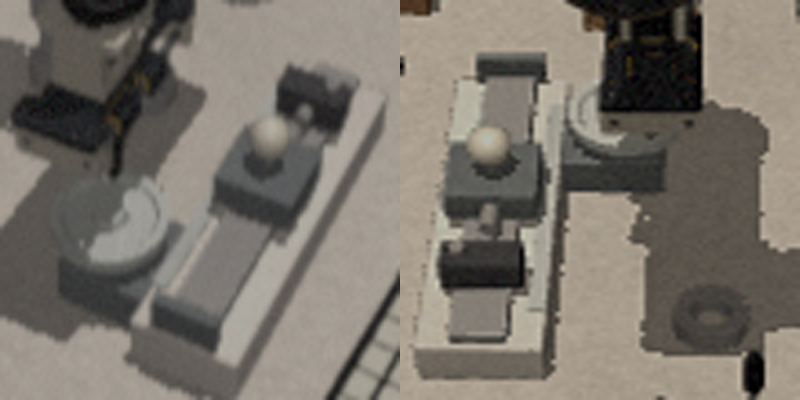

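Ball is now at (268,136) left / (489,147) right, about 58 mm advanced, with a small gap still likely between the spindle and anvil. The force is radial (hub estimate off ~1 mm), so I continue in small steps.

```bash
python3 -c "
from h import *
p=r.get_state()['tcp_pos'];h=np.array([.572,-.2042]);d=p[:2]-h;a=np.degrees(np.arctan2(d[1],d[0]));print(a,np.hypot(*d))
arc(h,a,[-10,-20,-30,-40,-50],.0415,.102,p,-175.9)
S,D=camera_model('scene'),camera_model('side')
L=lambda x,y:(x*.275+210-.4,y*.25+190-.4)
R=lambda x,y:((x-400)*.225+200-.4,y*.25+120-.4)
print('ball',tri(S,L(268,136),D,R(489,147)))
"
```

```text
119.63352642171195 0.04287033642243573
[-0.061  0.011 -0.006]
[-0.121  0.022 -0.006]
[-0.181  0.022 -0.006]
[-0.24   0.013 -0.006]
[-0.297 -0.008 -0.006]
5.625 [ 0.5508 -0.1669  0.1013] [-179.9295    0.1368 -175.7681] [ 3.942  -3.6184 -0.5711]
ball [ 0.6723 -0.0963  0.1148]
```

Call:
drive_tool --increments '[[[-1,-0.06,0.012,0,0],[-1,-0.12,0.022,0,0],[-1,-0.18,0.022,0,0],[-1,-0.21,0.018,0,0]]]'

```text
time_s: 6.12
tcp_pos: [0.5741, -0.1625, 0.1013]
eef_rot: [179.9, 0.1, -175.9]
contact_force: [-0.8, 6.4, 3.1]
gripper_width: 0.0151
gripper_force: 12.0
```

```bash
cat > st.py <<'E'
from h import *
import sys
s=r.get_state();p=s['tcp_pos'];h=np.array([.572,-.2042]);d=p[:2]-h;a=np.arctan2(d[1],d[0]);F=s['contact_force']
print(np.degrees(a),np.hypot(*d),'Ftan',F[0]*np.sin(a)-F[1]*np.cos(a),'Frad',F[0]*np.cos(a)+F[1]*np.sin(a))
arc(h,np.degrees(a),[-5,-10,-15,-20,-25],.0418,.102,p,-175.9)
E
python3 st.py
```

```text
87.08511714378496 0.04175499710926358 Ftan -1.1560588289877547 Frad 6.367920739606214
[-0.03  -0.005 -0.006]
[-0.059 -0.012 -0.006]
[-0.088 -0.022 -0.006]
[-0.116 -0.035 -0.006]
[-0.142 -0.05  -0.006]
6.125 [ 0.5741 -0.1625  0.1013] [ 179.9204    0.0578 -175.8757] [-0.8307  6.4185  3.0859]
```

Call:
drive_tool --increments '[[[-1,-0.03,-0.005,0,0],[-1,-0.06,-0.01,0,0],[-1,-0.088,-0.02,0,0],[-1,-0.116,-0.033,0,0]]]'

```text
time_s: 6.62
tcp_pos: [0.5883, -0.1662, 0.1013]
eef_rot: [180.0, 0.1, -175.9]
contact_force: [1.4, 5.3, 0.6]
gripper_width: 0.0146
gripper_force: 12.0
```

```bash
python3 st.py
```

```text
66.80448904474989 0.04135897634050294 Ftan -0.7983364816676974 Frad 5.459376642065696
[-0.028 -0.012 -0.006]
[-0.053 -0.029 -0.006]
[-0.076 -0.049 -0.006]
[-0.098 -0.07  -0.006]
[-0.118 -0.093 -0.006]
6.625 [ 0.5883 -0.1662  0.1013] [ 179.9554    0.0944 -175.885 ] [1.4165 5.3325 0.6474]
```

Call:
drive_tool --increments '[[[-1,-0.028,-0.01,0,0],[-1,-0.053,-0.027,0,0],[-1,-0.065,-0.036,0,0]]]'

```text
time_s: 7.0
tcp_pos: [0.5961, -0.1709, 0.1013]
eef_rot: [180.0, 0.1, -175.9]
contact_force: [2.0, 5.7, 1.9]
gripper_width: 0.015
gripper_force: 12.0
```

```bash
python3 st.py
```

```text
54.16641608542462 0.04108850607391273 Ftan -1.6778061034056844 Frad 5.766178712614232
[-0.026 -0.016 -0.006]
[-0.047 -0.038 -0.006]
[-0.065 -0.062 -0.006]
[-0.082 -0.088 -0.006]
[-0.096 -0.115 -0.006]
7.0 [ 0.5961 -0.1709  0.1013] [ 179.9922    0.0846 -175.9047] [2.0155 5.657  1.8977]
```

Call:
drive_tool --increments '[[[-1,-0.024,-0.016,0,0],[-1,-0.045,-0.036,0,0],[-1,-0.045,-0.036,0,0]]]'

```text
time_s: 7.38
tcp_pos: [0.6, -0.1734, 0.1012]
eef_rot: [179.9, -0.1, -175.9]
contact_force: [-2.9, 14.4, 7.7]
gripper_width: 0.0148
gripper_force: 12.1
```

```bash
python3 st.py; python3 -c "
from h import *
a=capture('side')[120:220,200:290];b=capture('scene')[190:290,210:320]
cv2.imwrite('pics/c4.png',np.hstack([cv2.resize(x,(400,400),interpolation=cv2.INTER_CUBIC) for x in(b,a)])[:,:,::-1])
"
```

```text
47.715404237990874 0.04167706076629856 Ftan -11.830378489684534 Frad 8.740833185219422
[-0.021 -0.022 -0.006]
[-0.039 -0.047 -0.006]
[-0.054 -0.073 -0.006]
[-0.068 -0.1   -0.006]
[-0.079 -0.128 -0.006]
7.375 [ 0.6    -0.1734  0.1012] [ 179.8616   -0.0671 -175.9326] [-2.8713 14.4262  7.7041]
```

View pics/c4.png

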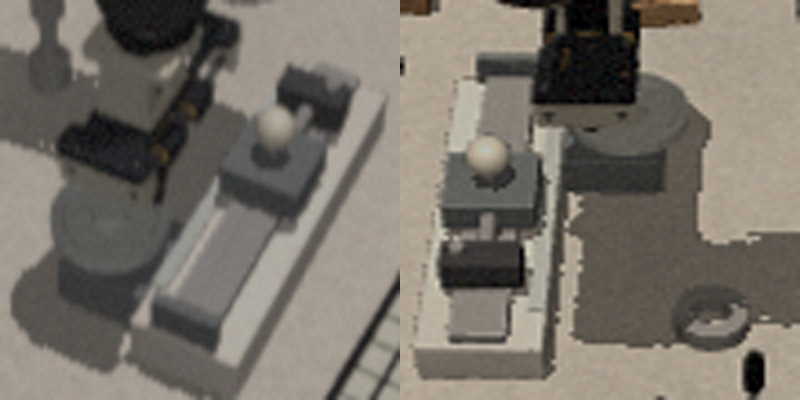

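Ball at (275,128)/(488,156); the left crop shows the spindle meeting the anvil, and the tangential force jumped to 12 N. One confirming nudge.

Call:
drive_tool --increments '[[[-1,-0.012,-0.012,0,0],[-1,-0.012,-0.012,0,0],[-1,-0.012,-0.012,0,0]]]'

```text
time_s: 7.85
tcp_pos: [0.602, -0.1735, 0.1012]
eef_rot: [179.8, -0.0, -175.9]
contact_force: [-1.8, 19.9, 7.6]
gripper_width: 0.0146
gripper_force: 12.1
```

```bash
python3 st.py; python3 -c "
from h import *
S,D=camera_model('scene'),camera_model('side')
L=lambda x,y:(x*.275+210-.4,y*.25+190-.4)
R=lambda x,y:((x-400)*.225+200-.4,y*.25+120-.4)
print('ball',tri(S,L(275,128),D,R(488,156)))
"
```

```text
45.66963785915044 0.042887380956456535 Ftan -15.165860841916698 Frad 13.001111260116847
[-0.012 -0.03  -0.007]
[-0.029 -0.055 -0.007]
[-0.044 -0.081 -0.007]
[-0.057 -0.109 -0.007]
[-0.066 -0.138 -0.007]
7.85 [ 0.602  -0.1735  0.1012] [ 179.8015   -0.0058 -175.9114] [-1.7634 19.8978  7.6459]
ball [ 0.6722 -0.0849  0.1145]
```

Call:
drive_tool --increments '[[[0.1,0,0,0,0],[0.1,0,0,0,0],[0.1,0,0,0,0],[0.1,0,0,0,0],[0.1,0,0,0,0]]]'

```text
time_s: 8.48
tcp_pos: [0.6021, -0.1767, 0.101]
eef_rot: [-180.0, -0.0, -175.9]
contact_force: [-0.1, -0.1, 0.6]
gripper_width: 0.0481
gripper_force: 0.0
```

Call:
drive_tool --increments '[[[0.1,0,0,-0.4,0],[0.1,0,0,-0.8,0],[0.1,0,0,-1,0],[0.1,0,0,-1,0]]]'

```text
time_s: 8.98
tcp_pos: [0.6033, -0.1767, 0.2237]
eef_rot: [-180.0, 0.3, -175.9]
contact_force: [-0.5, -0.2, -0.7]
gripper_width: 0.0486
gripper_force: 0.0
```

```bash
python3 -c "
from h import *
M={n:camera_model(n) for n in('scene','side','wrist')};I={n:capture(n) for n in M}
rows([.4515,.124,.23])
a=I['side'][120:220,200:290];b=I['scene'][190:290,210:320]
top=np.hstack([cv2.resize(x,(400,300),interpolation=cv2.INTER_CUBIC) for x in(b,a)])
a=I['side'][200:280,210:300];b=I['scene'][135:195,230:330]
bot=np.hstack([cv2.resize(x,(400,300),interpolation=cv2.INTER_CUBIC) for x in(b,a)])
cv2.imwrite('pics/c5.png',np.vstack([top,bot])[:,:,::-1])
"
```

```text
[ 1.071  2.586 -0.082]
9.125 [ 0.6017 -0.1764  0.2202] [ 179.9774   -0.0778 -175.9323] [ 0.5396 -0.6192  0.1012]
```

View pics/c5.png

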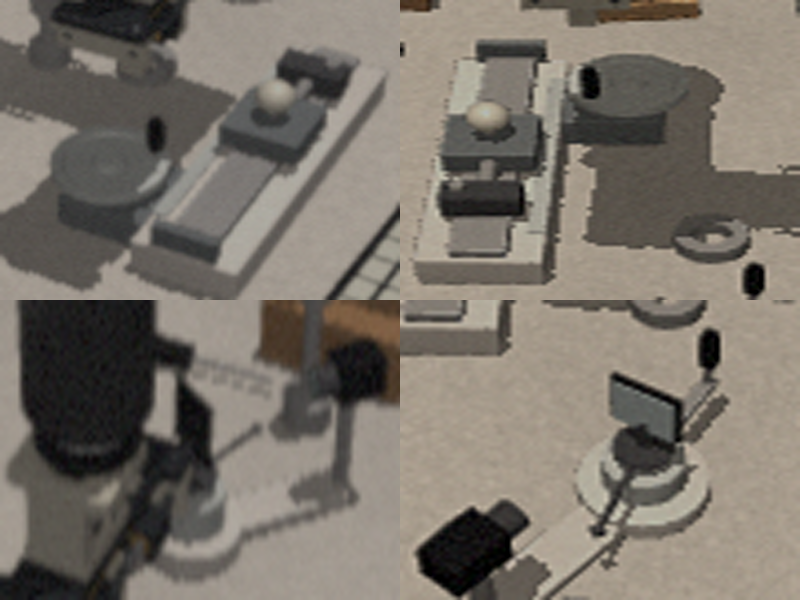

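Carriage sits at the stop (ball (275,97) top left, unchanged after release), the crank is free, and the mirror lever is at rest with its knob at (709,350) bottom right. Now to the knob.

Call:
drive_tool --increments '[[[0.1,0.4,1,-0.08,-0.072],[0.1,0.4,1,-0.08,-0.072],[0.1,0.4,1,-0.08,-0.072],[0.1,0.4,1,-0.08,-0.072]]]'

```text
time_s: 9.62
tcp_pos: [0.5453, -0.0595, 0.2301]
eef_rot: [180.0, -0.1, -149.9]
contact_force: [-0.4, -1.2, 0.4]
gripper_width: 0.0483
gripper_force: 0.0
```

```bash
python3 -c "
from h import *
rows([.4515,.124,.23])"
```

```text
[-0.089  1.715  0.001]
9.625 [ 0.5453 -0.0595  0.2301] [ 179.9761   -0.0579 -149.9443] [-0.41   -1.2115  0.3678]
```

Call:
drive_tool --increments '[[[0.1,-0.09,0.9,0,0],[0.1,-0.09,0.9,0,0],[0.1,-0.09,0.9,0,0]]]'

```text
time_s: 10.0
tcp_pos: [0.5005, 0.04, 0.2302]
eef_rot: [180.0, -0.0, -150.0]
contact_force: [1.0, -1.2, -0.3]
gripper_width: 0.0482
gripper_force: 0.0
```

Call:
drive_tool --increments '[[[0.1,0,0.81,0,0],[0.1,0,0.81,0,0],[0.1,0,0.81,0,0],[0.1,0,0.81,0,0]]]'

```text
time_s: 10.5
tcp_pos: [0.453, 0.1223, 0.2303]
eef_rot: [-180.0, -0.0, -150.1]
contact_force: [-0.2, -0.0, -0.1]
gripper_width: 0.0483
gripper_force: 0.0
```

```bash
python3 -c "
from h import *
rows([[.4515,.124,.23],[.4515,.124,.098]])
m=camera_model('wrist');im=capture('wrist')
cv2.imwrite('pics/w2.png',im[:,:,::-1])
for X in ([.4515,.124,.119],[.4515,.124,.097],[.4926,.204,.022],[.4926,.204,.066],[.4926,.204,.142],[.6722,-.0849,.115]): print(X,proj(m,X))
"
```

```text
[0.004 0.019 0.003]
[0.004 0.019 1.103]
10.5 [0.453  0.1223 0.2303] [-179.983    -0.0499 -150.0774] [-0.2357 -0.0329 -0.0705]
[0.4515, 0.124, 0.119] [258.239  195.3193]
[0.4515, 0.124, 0.097] [258.052 188.103]
[0.4926, 0.204, 0.022] [295.7485 227.4681]
[0.4926, 0.204, 0.066] [300.6019 243.5811]
[0.4926, 0.204, 0.142] [312.4807 283.0173]
[0.6722, -0.0849, 0.115] [-34.47   277.0207]
```

View pics/w2.png

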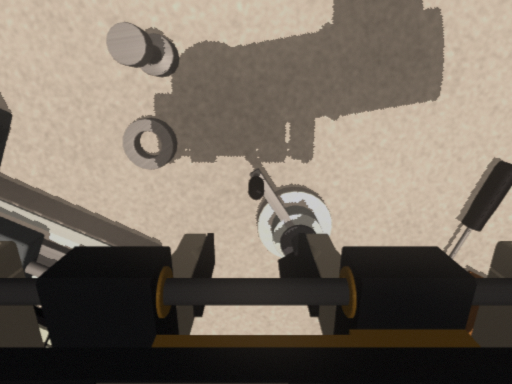

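The wrist view shows the knob at (257,186) and the foot ring centred at (295,226), matching predictions to about 2 px, so descend and grip.

Call:
drive_tool --increments '[[[0.1,0.0,0.015,0.5,0],[0.1,0.0,0.015,0.95,0],[0.1,0.0,0.015,1,0],[0.1,0.0,0.015,1,0]]]'

```text
time_s: 11.05
tcp_pos: [0.4527, 0.1243, 0.1116]
eef_rot: [-180.0, -0.0, -150.0]
contact_force: [-0.8, 0.2, -0.2]
gripper_width: 0.0483
gripper_force: 0.0
```

Call:
drive_tool --increments '[[[0.1,0,0,0.1,0],[-1,0,0,0.1,0],[-1,0,0,0.1,0],[-1,0,0,0.1,0],[-1,0,0,0.1,0]]]' --squeeze 20

```text
time_s: 11.68
tcp_pos: [0.4518, 0.1245, 0.099]
eef_rot: [-180.0, 0.0, -150.0]
contact_force: [0.1, -1.6, 2.8]
gripper_width: 0.0147
gripper_force: 20.0
```

Call:
drive_tool --increments '[[[-1,0,0,0,0],[-1,0,0,0,0],[-1,0,0,0,0]]]'

```text
time_s: 12.05
tcp_pos: [0.4519, 0.1245, 0.099]
eef_rot: [-180.0, 0.0, -150.0]
contact_force: [0.2, -1.8, 6.2]
gripper_width: 0.0145
gripper_force: 20.1
```

```bash
python3 -c "
from h import *
p=r.get_state()['tcp_pos'];h=np.array([.4926,.204]);d=p[:2]-h;a=np.degrees(np.arctan2(d[1],d[0]));print(a,np.hypot(*d))
arc(h,a,[-7,-14,-21,-28,-35],.09,p[2],p,None)
"
```

```text
-117.11562909138503 0.08937013771867912
[ 0.049  0.077 -0.   ]
[ 0.084  0.162 -0.   ]
[ 0.108  0.25  -0.   ]
[ 0.122  0.341 -0.   ]
[ 0.124  0.432 -0.   ]
12.05 [0.4519 0.1245 0.099 ] [-179.9835    0.0141 -149.9904] [ 0.2293 -1.8408  6.1573]
```

Call:
drive_tool --increments '[[[-1,0.045,0.077,0,0],[-1,0.08,0.161,0,0],[-1,0.104,0.248,0,0],[-1,0.118,0.339,0,0],[-1,0.12,0.43,0,0]]]'

```text
time_s: 12.68
tcp_pos: [0.4141, 0.1637, 0.0991]
eef_rot: [180.0, 0.2, -149.9]
contact_force: [8.9, 2.2, -2.6]
gripper_width: 0.0146
gripper_force: 20.0
```

```bash
cat > ms.py <<'E'
from h import *
import sys
s=r.get_state();p=s['tcp_pos'];h=np.array([.4926,.204]);d=p[:2]-h;a=np.degrees(np.arctan2(d[1],d[0]));print('lever',a,np.hypot(*d),'force',s['contact_force'])
arc(h,a,eval(sys.argv[1]),.0897,p[2],p,None)
E
python3 ms.py "[-6,-12,-18,-24,-26]"
```

```text
lever -152.82815725486486 0.08819630750838925 force [ 8.9274  2.2067 -2.5985]
[ 0.004  0.078 -0.   ]
[-0.012  0.155 -0.   ]
[-0.036  0.229 -0.   ]
[-0.067  0.301 -0.   ]
[-0.08   0.324 -0.   ]
12.675 [0.4141 0.1637 0.0991] [ 179.981     0.1682 -149.9458] [ 8.9274  2.2067 -2.5985]
```

Call:
drive_tool --increments '[[[-1,-0.004,0.078,0,0],[-1,-0.021,0.155,0,0],[-1,-0.045,0.227,0,0],[-1,-0.075,0.297,0,0],[-1,-0.088,0.32,0,0]]]'

```text
time_s: 13.3
tcp_pos: [0.4049, 0.202, 0.0991]
eef_rot: [-180.0, 0.2, -149.9]
contact_force: [14.3, -2.7, -4.2]
gripper_width: 0.0147
gripper_force: 20.0
```

Call:
drive_tool --increments '[[[-1,0,0,0,0],[-1,0,0,0,0]]]'

```text
time_s: 13.55
tcp_pos: [0.4049, 0.2016, 0.0991]
eef_rot: [-179.9, 0.2, -149.9]
contact_force: [13.7, -3.3, -2.7]
gripper_width: 0.0149
gripper_force: 20.0
```

```bash
python3 ms.py "[-1,-2,-3,-4]"; python3 -c "
from h import *
I={n:capture(n) for n in('side','scene')}
a=I['side'][190:270,220:310];b=I['scene'][135:215,240:330]
cv2.imwrite('pics/c6.png',np.hstack([cv2.resize(x,(400,356),interpolation=cv2.INTER_CUBIC) for x in(b,a)])[:,:,::-1])
"
```

```text
lever -178.44211756012555 0.0877417367487525 force [13.6539 -3.2841 -2.7424]
[ 0.008  0.019 -0.   ]
[ 0.001  0.03  -0.   ]
[-0.005  0.042 -0.   ]
[-0.012  0.053 -0.   ]
13.55 [0.4049 0.2016 0.0991] [-179.95      0.1717 -149.9139] [13.6539 -3.2841 -2.7424]
```

View pics/c6.png

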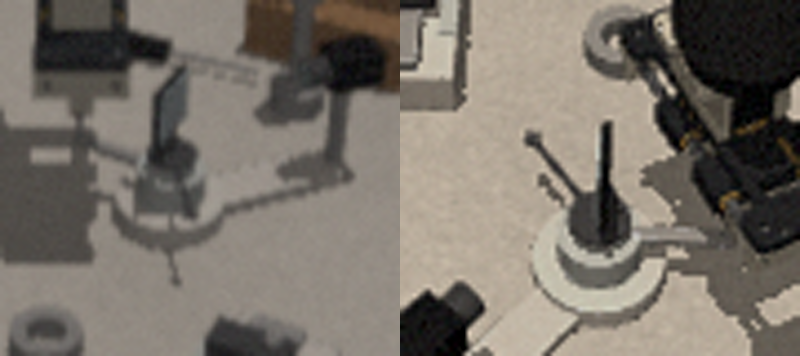

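The side crop (right) shows the pointer from its hub near (600,215) to its tip at (531,138); the scene crop (left) shows the mirror nearly edge-on and the pointer coming down to about (190,213). Now measuring the pointer's bearing against the ball.

```bash
python3 -c "
from h import *
D,S=camera_model('side'),camera_model('scene')
R=lambda x,y:((x-400)*.225+220-.4,y*.2247+190-.4)
L=lambda x,y:(x*.225+240-.4,y*.2247+135-.4)
inv=lambda q,o:((q[0]+.4-o[0])/.225,(q[1]+.4-o[1])/.2247)
t=plane(D,R(531,138),.066);print('tip',t, 'mid',plane(D,R(555,164),.066))
B=np.array([.6722,-.0849])
for O in ([.4926,.204],[.4940,.2048]):
    O=np.array(O);d=t[:2]-O;e=B-O;b=np.degrees(np.arctan2(e[1],e[0]));print(O,'len',np.hypot(*d),'bearing',np.degrees(np.arctan2(d[1],d[0])),'ball',b)
    for g in(-62,-58,-54,-50,-46): 
        X=[*(O+.09*np.array([np.cos(np.radians(g)),np.sin(np.radians(g))])),.066];q=inv(proj(D,X),(220,190));print(g,q[0]+400,q[1],inv(proj(S,X),(240,135)))
    print('O side',inv(proj(D,[*O,.066]),(220,190)),'scene',inv(proj(S,[*O,.066]),(240,135)))
"
```

```text
tip [0.5473 0.1395 0.066 ] mid [0.528 0.161 0.066]
[0.4926 0.204 ] len 0.08456031349694748 bearing -49.69540256390893 ball -58.132089263451554
-62 550.2069430923132 122.3196138793422 (np.float64(171.70453381522242), np.float64(220.55718659107544))
-58 542.3024586768727 125.36072223229776 (np.float64(179.36059558450097), np.float64(220.62960459319427))
-54 534.6451462246235 128.84276597188352 (np.float64(186.98068749000262), np.float64(220.36647581457112))
-50 527.2689343364636 132.7529601724473 (np.float64(194.52331694686941), np.float64(219.7694120864632))
-46 520.2070665953779 137.0767892692292 (np.float64(201.9475230742061), np.float64(218.84203219820003))
O side (np.float64(200.2276293262922), np.float64(217.77027549225258)) scene (np.float64(172.50269755606976), np.float64(154.37338542481027))
[0.494  0.2048] len 0.08427972338752783 bearing -50.77309243204397 ball -58.40353378796042
-62 548.1759828402958 123.09222984814005 (np.float64(173.66990848115873), np.float64(220.58126995803744))
-58 540.2659050388824 126.13547802921728 (np.float64(181.32605580611173), np.float64(220.65368885512342))
-54 532.6026497008397 129.6199831548346 (np.float64(188.9458533244278), np.float64(220.3905539135894))
-50 525.2201679787017 133.5329527858833 (np.float64(196.48781022567087), np.float64(219.79347700438237))
-46 518.1517277117545 137.85986271469642 (np.float64(203.91096967734128), np.float64(218.86607700141505))
O side (np.float64(198.12249974913001), np.float64(218.61317187426292)) scene (np.float64(174.39313897733024), np.float64(154.39609408839556))
```

Call:
drive_tool --increments '[[[-1,-0.018,0.022,0,0],[-1,-0.035,0.044,0,0],[-1,-0.035,0.044,0,0],[-1,-0.035,0.044,0,0]]]'

```text
time_s: 14.15
tcp_pos: [0.4051, 0.2076, 0.099]
eef_rot: [-179.9, 0.1, -149.9]
contact_force: [9.6, -4.1, 0.1]
gripper_width: 0.0148
gripper_force: 20.0
```

```bash
cat > pt.py <<'E'
from h import *
B=np.array([.6722,-.0849])
s=r.get_state();p=s['tcp_pos']
for O in ([.4926,.204],[.494,.2048]):
    d=p[:2]-O;e=B-O;print('lever',np.degrees(np.arctan2(d[1],d[0])),np.hypot(*d),'ball bearing',np.degrees(np.arctan2(e[1],e[0])))
print(p,s['contact_force'],s['time_s'])
M={n:camera_model(n) for n in('side','scene')};I={n:capture(n) for n in M}
# pointer: sample brightness on circles about O at z=.066, by bearing, darkest
O=np.array([.4933,.2044])
for n in M:
    g=cv2.cvtColor(I[n],cv2.COLOR_RGB2GRAY).astype(np.float32)
    for rad in(.05,.06,.07,.08,.086):
        b=np.arange(-75,-30,1.);X=[proj(M[n],[O[0]+rad*np.cos(t),O[1]+rad*np.sin(t),.066]) for t in np.radians(b)]
        X=np.float32(X);v=cv2.remap(g,X[None,:,0],X[None,:,1],cv2.INTER_LINEAR)[0]
        w=np.clip(v.min()+25-v,0,None);print(n,rad,'darkest',b[v.argmin()],'mean',(w*b).sum()/w.sum(),v.min(),np.median(v))
# ball
for n,near in(('side',(219,158)),('scene',(285,221))):
    h=I[n].astype(int);x,y=near;w=h[y-10:y+11,x-10:x+11];k=w.min(2)>(115 if n=='scene' else 130);c=blobs(k,np.array([10,10]));print(n,c and (c[1]+[x-10,y-10],c[2], plane(M[n],c[1]+[x-10,y-10],.115)))
E
python3 pt.py
```

```text
lever 177.67155011781423 0.08760255073108716 ball bearing -58.132089263451554
lever 178.22293605924278 0.08897301240998441 ball bearing -58.40353378796042
[0.4051 0.2076 0.099 ] [ 9.5777 -4.0585  0.1318] 14.15
side 0.05 darkest -58.0 mean -57.82772546695639 58.148438 142.1836
side 0.06 darkest -58.0 mean -58.04707144282578 89.2168 167.79102
side 0.07 darkest -58.0 mean -57.7992024222731 68.67969 166.9336
side 0.08 darkest -58.0 mean -57.67536054004296 59.021484 166.43945
side 0.086 darkest -58.0 mean -57.911211101188435 73.3125 167.20898
scene 0.05 darkest -60.0 mean -55.437577188701056 64.96875 91.11035
scene 0.06 darkest -60.0 mean -59.17102655675197 57.1709 80.27734
scene 0.07 darkest -60.0 mean -61.50468555564728 63.78711 81.25
scene 0.08 darkest -60.0 mean -60.17667783793074 60.203125 111.95703
scene 0.086 darkest -59.0 mean -55.767079923104376 76.59375 122.5
side (array([214.8092, 153.9618]), array([  0,   0,  14,  13, 131], dtype=int32), array([ 0.6923, -0.1062,  0.115 ]))
scene (array([281.2063, 216.246 ]), array([  0,   0,  15,  13, 126], dtype=int32), array([ 0.6491, -0.0699,  0.115 ]))
```

```bash
python3 -c "
from h import *
P={}
for n in('side','scene'):
    im=capture(n);m=camera_model(n);x,y=proj(m,[.6722,-.0849,.115]);X,Y=int(x),int(y);print(n,x,y)
    w=im[Y-8:Y+9,X-8:X+9].astype(int);g=w.sum(2)/3
    for th in (105,120,135,150,165):
        k=g>th;c=blobs(k,np.array([8,8]),10)
        if c: q=c[1]+[X-8,Y-8];print(th,q,c[2],plane(m,q,.115))
"
```

```text
side 219.54351752011448 158.45959424019756
105 [218.9167 154.9722] [  0   0  17  13 180] [ 0.6771 -0.1021  0.115 ]
120 [218.8424 154.6303] [  0   0  17  12 165] [ 0.6776 -0.1038  0.115 ]
135 [216.4476 155.2286] [  0   0  13  12 105] [ 0.6855 -0.1002  0.115 ]
150 [215.9326 155.0112] [ 0  0 12 11 89] [ 0.6875 -0.1012  0.115 ]
165 [215.4324 154.5541] [ 0  0 11 10 74] [ 0.6897 -0.1034  0.115 ]
scene 285.38450266097215 221.50918974033598
105 [283.354  218.1327] [  0   0  14  12 113] [ 0.6593 -0.0743  0.115 ]
120 [282.9247 217.6237] [ 0  0 13 11 93] [ 0.6569 -0.0729  0.115 ]
135 [282.6393 216.7213] [ 0  0 13 10 61] [ 0.6542 -0.0696  0.115 ]
```

```bash
python3 -c "
from h import *
from scipy.ndimage import map_coordinates as mc
for n in('side','scene'):
    m=camera_model(n);g=np.mean([capture(n).mean(2) for _ in range(3)],0);x0=proj(m,[.6722,-.0849,.115])
    K,R,t=cam(m);rad=K[0,0]*.018/(R@np.array([.6722,-.0849,.115])+t)[2]
    # radial-edge score (inside minus outside, upper 240 deg) for a circle of known radius
    a=np.radians(np.arange(0,360,10));best=[]
    for dx in np.arange(-3,3.1,.25):
        for dy in np.arange(-3,3.1,.25):
            f=lambda q:mc(g,[x0[1]+dy+q*np.sin(a),x0[0]+dx+q*np.cos(a)],order=1)
            best.append((np.clip(f(rad-1.2)-f(rad+1.2),0,40).mean(),dx,dy))
    best.sort(reverse=True);b=np.array(best[:8]);q=x0+np.average(b[:,1:],axis=0)
    print(n,rad,b[:3],q,plane(m,q,.115))
"
```

```text
side 5.149344822577045 [[27.2706 -0.75    0.    ]
 [27.2528 -0.75   -0.25  ]
 [27.0487 -1.     -0.25  ]] [218.7623 158.2408] [ 0.6751 -0.0858  0.115 ]
scene 5.6577086499577565 [[22.6363 -0.5    -1.75  ]
 [22.6191 -0.5    -1.5   ]
 [22.5694 -0.75   -1.75  ]] [285.072  220.2592] [ 0.6686 -0.0803  0.115 ]
```

Pointer bearing (side −57.9°, scene about −59.7°) against ball bearing (−57.9°, −58.4°): inside the ±2.9° tolerance. I'll hold for half a second more, then hand in.

Call:
drive_tool --increments '[[[-1,0,0,0,0],[-1,0,0,0,0],[-1,0,0,0,0],[-1,0,0,0,0],[-1,0,0,0,0]]]'

```text
time_s: 15.28
tcp_pos: [0.4051, 0.2075, 0.099]
eef_rot: [-179.9, 0.1, -149.9]
contact_force: [10.1, -3.7, 1.0]
gripper_width: 0.0146
gripper_force: 20.0
```

```bash
python3 -c "
from h import *
print(job.close_job())"
```

```text
the job is handed in; nothing more can be done
None
```

I handed the job in at about 15 s with the spindle wound up to the stop and the gripper holding the mirror knob; the pointer measured within about 1.3° of the ball (tolerance about ±2.9°), but no verdict came back.

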